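Move the electrode from its storage beaker into the sample beaker on a ratchet stand

ROBOT

A 7-joint arm with a two-finger parallel gripper is mounted at the origin on a cart in front of the work surface, level with it; the furniture and walls round the work are solid. World frame = base frame: x ahead of the robot, y to its left, z up, the work surface at z = 0. Lengths are in m, angles in rad, forces in N, time in s.
With the tool pointing down it reaches from about 0.425 to 0.875 m from the base axis. Payload 9.9 kg.
Tool frame: the origin (TCP) lies at the very end of the fingers, on their centre line; the grasp point (between the pads) lies 19 mm behind it; z points along the fingers, y is the direction in which the jaws open and shut (so a half turn about z gives the same grasp; the last joint's range is limited). The gripper opens to 85 mm and grips with 20 to 120 N. Pads are 22 mm wide; open, the fingers measure 114 mm over their backs; the gripper's body (76 mm by 85 mm) begins 54 mm behind the grasp point. The pads swing forward as they close: fully open they stand 13 mm farther back than shut.
Start: joints at [-1.324, 0.576, 0.025, 1.437, -0.015, 1.129, -0.057], TCP at [0.219, 0.638, 0.231] pointing down, gripper open.
Joint ranges: [-2.76, 2.76], [-0.34, 2.15], [-1.52, 1.57], [0.19, 2.46], [-1.09, 4.23], [0.17, 1.99], [-2.82, 2.82]. Speed limits (rad/s): [2.22, 2.22, 3.01, 3.01, 3.14, 3.14, 3.14].

INTERFACE

Orientations are given as a unit quaternion [w, x, y, z].
In Python, from bench import get_state, read_camera, hand_in, search_frame gives the robot as it stands.
- The arm moves only by the tool arm_command, never from a script. Its argument "commands" is a list of rows, each a list of 6 numbers: the shift along the world's x, y, z in m, then the turn, a rotation vector about the world's x, y, z in rad. A call has 1 to 20 rows; each row shifts and turns the pose as measured when the row begins; what a row does not reach is not made up. A row lasts 1/12 s, in which the tool goes at most 41.7 mm and 7.16 degrees, less where a joint would pass 70% of its speed; a pose out of reach is approached as far as the arm can. A call is refused whole if a number of a shift passes 0.0417 or a number of a turn 0.125, either way. A call with a gripper value outside its range is refused whole. "gripper" is the finger opening in m, from 0 to 0.0854, set as the call begins (left out, the last holds). The fingers move at their own pace and stop on an object; "newtons" is the grip in N (left out, the last holds). Time passes only in rows, so rows that do not move let the fingers close. It gives the time, the measured TCP pose, the force and the opening at its end, in the units of the state.
- get_state(): the state, without advancing time (a new reading comes with each control period).
- read_camera(name): name is "side" or "top" or "wrist"; returns a dict with "frame" (420x560x3 uint8, blue, green, red), "fx", "fy", "cx", "cy" (pixels), "world_from_camera" (4x4, takes a point from camera to world coordinates). Camera axes: x right, y up, looking along -z (the intrinsics and any distortion apply to the point x, -y, -z); pixel columns grow to the right and rows downward; lengths in m; the calibration is good to about 2 mm. A picture is of the moment at which its call begins. There is no depth.
- hand_in(): hands the job in, once; it reports no verdict.
Trained networks look in a picture, given as the dict that the camera call returned (one of the last four; its "shot" number tells which), for a name from the list of things; names that differ only in an ending like _2 or _b are one class to them, and where a whole thing is asked for, a point or a joint stands for the part that bears it (a point fixed in the world has none). Each returns a list of dicts, best first, with "confidence" (0 to 1); they miss things now and then, are a little off and sometimes report something else, mostly with a low value. They report only what shows in the picture. A call takes as long as a camera call. They do not tell look-alikes from the thing itself.
- search_frame(picture, query): "bbox" ([left, top, right, bottom] in pixels, round what is visible of it).
The state is a dict: "time": time; "joint_positions": joint angles; "joint_vel": joint speeds; "joint_efforts": joint torques, N m; "ee_pos": TCP position; "tool_rot": TCP orientation; "ft_force": force on the tool from outside, world axes, zero at the start; "torque": the same for the moment, N m; "gripper_width": opening from 0.0 (shut) to 1.0 (fully open).
Only numpy, scipy, OpenCV 4.12 (cv2) and the standard library are available. Lean on these libraries where they do the work, as an engineer would, in place of code of your own. Each camera call takes 0.05 s, during which the arm holds its last target.

TASK

Move the electrode from the small storage beaker into the larger sample beaker: lift its arm by the black handle, clicking up the rack past the pawl, until it hangs on the pawl clear of both glasses, and swing it over the middle of the sample beaker. Only then squeeze the red release lever and the handle together and lower the arm by feel (the clear splash cover sits at a different height on the electrode every time) until the cover rests lightly on the beaker's rim, and let go so that it stays so. Do not press hard on the glass, drop the arm, or knock the glassware or the things nearby.

Things in the scene. Friction and masses are not known exactly. Their poses are not given: they have to be found in the camera images.
- stand: Electrode stand, fixed to the bench: grey round foot 116 mm in diameter, 15 mm high. Origin: centre of the foot on the bench; z up along the column's axis. On the foot turns an upright grey column (20x16 mm, top at 196 mm) with a steel tooth rack on one side.
- carriage: Sliding arm, 0.36 kg in all (+-25 %): blue-grey channel on the column, handle on top; grey arm reaching 120 mm along its -x, middle 135 mm above this origin, electrode upright at its end (top 183 mm above the origin, clamp knob to 150 mm out). Origin on the column's axis, at bench height at lift 0. +y: side of rack, pawl and red lever. Lifting takes 4 to 9 N with a light click at each tooth.
- lift (a joint): Height of the arm in m: 0 = the notch where it starts, notches every 8 mm from -0.016 to 0.064, end stops at -0.020 and 0.070. The pawl stops it going down; let go between notches it drops to the notch below. At 0.048 and above the electrode's tip (76 mm or more above the bench) clears both beakers; at 0.040 it would hit the sample beaker.
- swing (a joint): Angle in rad of column and arm on the foot, growing anticlockwise seen from above; 0 = arm pointing along the stand body's -x; starts near 1.1 (over the storage beaker); turns from -0.9 to 1.5 and stays where it is left (friction 0.12 N m).
- release (a joint): Angle of pawl and red release lever in rad: 0 = pawl in a notch; up to 0.06 when the pawl rides over a tooth or rests on a tooth's slope by itself; above 0.07 the pawl is clear of the rack and the arm is free to go down; 0.15 = lever squeezed right in. Its spring takes about 3.5 N at the red pad.
- handle (a point): Middle of the black handle, 22 mm along the carriage's x, 18 mm along its y, 55 mm high (27.5 mm above and below this point), on the column's axis. Nothing stands above it. Below it is the channel's flat cap, 33x28 mm. Grip it across x to lift and turn the arm without touching the lever.
- release_pad (a point): Middle of the outer face of the red release pad (18 mm along the carriage's x, 50 mm high), 33 mm from the handle's middle on its +y side; inner face at 26 mm. Pinch this face and the handle's -y face together (42 mm apart) along the carriage's y: the pad moves 9 mm to the handle (33 mm apart) and lifts the pawl out, while the hand holds the arm.
- probe_tip (a point): Lower tip of the electrode, a rod 12 mm thick. A clear round splash cover (76 mm in diameter, 3 mm thick) hangs on the rod, its underside from 30 to 60 mm above the tip: it differs every time and is not measured. The cover is sprung (2.5 N per mm, 12 mm of travel) against a black collar that grips the rod.
- sample_beaker: Larger glass beaker, empty, loose: 72 mm high, 59 mm across the rim (66 mm with the spout), inside 50 mm wide, 0.1 kg. Origin: centre of its underside; the inside is centred 3 mm along its +y.
- storage_beaker: Smaller glass beaker, loose, in which the electrode hangs at the start: 56 mm high, 48 mm across (54 with the spout). Origin: centre of its underside.
- petri: Petri dish, 70 mm in diameter, 16 mm high, loose, beside the stand; leave alone.
- wash: Wash bottle with a red cap, 67x89x188 mm, loose; leave alone.
- pen: Marker pen lying down, 131 mm long, loose; leave alone.
Mind the look-alikes: they are no part of the job. Leave any brown or yellow look-alike of the sample_beaker alone. Leave any brown look-alike of the storage_beaker alone.

How it is judged:
On the way, in this order (a step that is already met when the one before it is completed fails the run):
1. the arm is lifted, the electrode clear of both beakers (value of joint lift above 0.046 m and horizontal distance between probe_tip and sample_beaker above 0.04 m), for 0.1 s.
2. the arm hangs on its pawl with the electrode over the sample beaker (value of joint lift above 0.046 m and value of joint release below 0.03 rad and horizontal distance between probe_tip and sample_beaker below 0.015 m), for 0.2 s.
At the end, for the whole second after the job is handed in: Electrode tip within 15 mm of the sample beaker's middle and under 48 mm above the bench, cover on the rim with 0.7 to 10 N, lever let go, arm at rest; sample beaker upright within 15 mm of its place, storage beaker upright within 10 mm (horizontal distance between probe_tip and sample_beaker below 0.015 m and height (world z) of probe_tip below 0.048 m and contact force between sample_beaker and carriage between 0.7 and 10 N and value of joint release below 0.085 rad and angle between each of sample_beaker, storage_beaker's own z axis and vertical below 0.06 rad and distance of sample_beaker from where it was at the start of the episode below 0.015 m and distance of storage_beaker from where it was at the start of the episode below 0.01 m and linear speed of carriage below 0.01 m/s); the robot touches nothing.
It fails at once if the release lever is squeezed before the electrode is over the sample beaker (value of joint release above 0.11 rad and horizontal distance between probe_tip and sample_beaker above 0.022 m).
It fails at once if the electrode or cover presses the sample beaker with more than 10 N (contact force between sample_beaker and carriage above 10 N).
It fails at once if the arm is dropped (falls faster than 0.45 m/s, or 0.12 m/s with the electrode in the sample beaker) (velocity of joint lift below -0.45 m/s or (velocity of joint lift below -0.12 m/s and height (world z) of probe_tip below 0.07 m and horizontal distance between probe_tip and sample_beaker below 0.022 m)).
It fails at once if the storage beaker is knocked (distance of storage_beaker from where it was at the start of the episode above 0.015 m or angle between storage_beaker's own z axis and vertical above 0.15 rad).
It fails at once if a bystander is disturbed (distance of any of petri, wash from where it was at the start of the episode above 0.02 m or distance of pen from where it was at the start of the episode above 0.03 m).
It also fails if it takes over 54 s, if anything falls off the work surface, if the arm or the gripper's body presses on something with over 40 N, if the wrist force passes 120 N, or if a joint passes its speed limit or range.

## Working session

There is one attempt and no reset: what is moved stays moved. The work goes in short steps, Python scripts to look and compute and a tool call to move; the robot and the scene stay as the last step left them, time stands still between calls to the robot, and variables do not carry over. Pictures are saved under pics/ and viewed, and the job is handed in when it is done.

Besides the shell and the picture viewer there is one more tool, called after "Call:" as name([rows], argument=value, ...), one row to a line, values as JSON. arm_command: Moves the arm, as the interface text tells. Its arguments: {"type":"object","properties":{"commands":{"type":"array"},"gripper":{"type":"number"},"newtons":{"type":"number"}},"required":["commands"]}

```bash
mkdir -p pics; cat > h.py <<'E'
from bench import *
import numpy as np, cv2
def pose(): 
    s=get_state(); return s
def ray(p,u,v):
    T=np.array(p["world_from_camera"]); d=np.array([(u-p["cx"])/p["fx"],-(v-p["cy"])/p["fy"],-1.0])
    d=T[:3,:3]@d; return T[:3,3],d/np.linalg.norm(d)
def onz(p,u,v,z):
    o,d=ray(p,u,v); return o+d*(z-o[2])/d[2]
def proj(p,X):
    T=np.array(p["world_from_camera"]); c=T[:3,:3].T@(np.array(X)-T[:3,3])
    return np.array([p["cx"]+p["fx"]*c[0]/-c[2], p["cy"]-p["fy"]*c[1]/-c[2]])
def tri(rs):
    A=0;b=0
    for o,d in rs:
        P=np.eye(3)-np.outer(d,d);A=A+P;b=b+P@o
    X=np.linalg.solve(A,b); return X,[np.linalg.norm((np.eye(3)-np.outer(d,d))@(X-o)) for o,d in rs]
E
python3 - <<'E'
from h import *
for n in ["side","top"]:
    p=read_camera(n); cv2.imwrite(f"pics/{n}0.png",p["frame"])
    print(n,{k:p[k] for k in p if k not in("frame",)})
    for q in ["stand","carriage","handle","release_pad","sample_beaker","storage_beaker","petri","wash","pen"]:
        print(q,[(np.round(r["bbox"]).tolist(),round(r["confidence"],2)) for r in search_frame(p,q)[:4]])
s=get_state();print(s)
E
```

```text
side {'fx': 384.38852234837793, 'fy': 384.38852234837793, 'cx': 278.3186110421674, 'cy': 203.41811941974674, 'world_from_camera': array([[ 0.82581428,  0.21200527, -0.52257492,  0.07736266],
       [-0.56367853,  0.28197496, -0.77637403, -0.68237267],
       [-0.01724235,  0.93570502,  0.35236177,  0.47172478],
       [ 0.        ,  0.        ,  0.        ,  1.        ]]), 'shot': 1}
stand [([279.0, 150.0, 325.0, 269.0], 0.69), ([281.0, 158.0, 313.0, 263.0], 0.38)]
carriage [([280.0, 151.0, 316.0, 264.0], 0.81), ([279.0, 154.0, 314.0, 267.0], 0.3)]
handle [([282.0, 153.0, 310.0, 260.0], 0.89), ([243.0, 238.0, 272.0, 276.0], 0.38)]
release_pad [([289.0, 157.0, 294.0, 209.0], 0.69)]
sample_beaker [([214.0, 216.0, 244.0, 252.0], 0.74), ([244.0, 237.0, 272.0, 275.0], 0.63), ([188.0, 245.0, 216.0, 286.0], 0.57)]
storage_beaker [([320.0, 295.0, 346.0, 336.0], 0.73), ([278.0, 227.0, 293.0, 241.0], 0.31)]
petri [([282.0, 156.0, 315.0, 269.0], 0.52), ([280.0, 228.0, 294.0, 243.0], 0.5)]
wash [([333.0, 217.0, 373.0, 301.0], 0.9)]
pen [([234.0, 298.0, 283.0, 321.0], 0.82), ([245.0, 238.0, 274.0
[... 1026 characters left out ...]
: 1.0, 'joint_positions': array([-1.32377311,  0.57567889,  0.02489751,  1.43707708, -0.01499799,
        1.12899328, -0.05649827]), 'joint_vel': array([ 0.00087034, -0.00120678,  0.00177332,  0.00048416, -0.0017441 ,
       -0.00096923,  0.0001929 ]), 'joint_efforts': array([ 4.34133881e-04, -7.65498447e+01,  2.24908389e+00, -2.86307234e+01,
        1.54228730e-02,  2.56806452e-03, -2.30236770e-05]), 'ee_pos': array([0.21925296, 0.63841815, 0.23131109]), 'tool_rot': array([-7.83707317e-07,  1.64656783e-01,  9.86350923e-01,  1.43693051e-05]), 'ft_force': array([-0.02739135,  0.4482883 ,  0.2915481 ]), 'torque': array([0.03665528, 0.02155671, 0.05015875]), 'gripper_width': 1.0020207740429101}
```

```bash
python3 - <<'E'
import cv2
a=cv2.imread("pics/side0.png")[130:350,170:400]; cv2.imwrite("pics/side0c.png",cv2.resize(a,(784,750)[:2] if 0 else (627,600),interpolation=cv2.INTER_CUBIC))
a=cv2.imread("pics/top0.png")[140:310,180:400]; cv2.imwrite("pics/top0c.png",cv2.resize(a,(770,595),interpolation=cv2.INTER_CUBIC))
E
```

```text
(no output)
```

View pics/side0c.png

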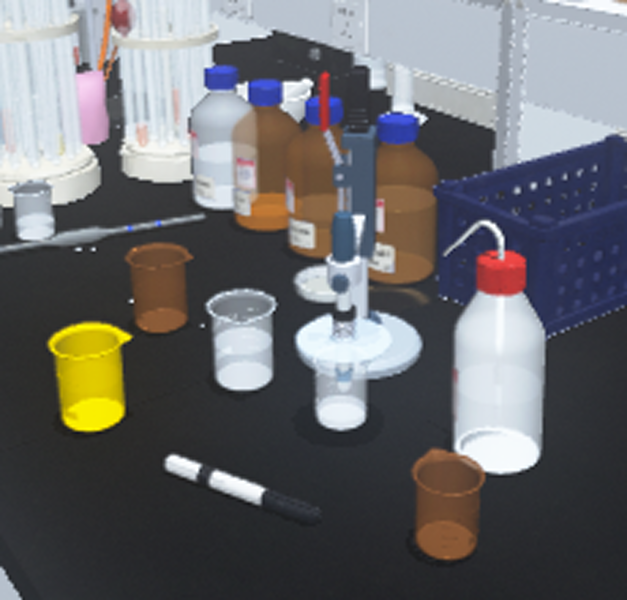

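View pics/top0c.png

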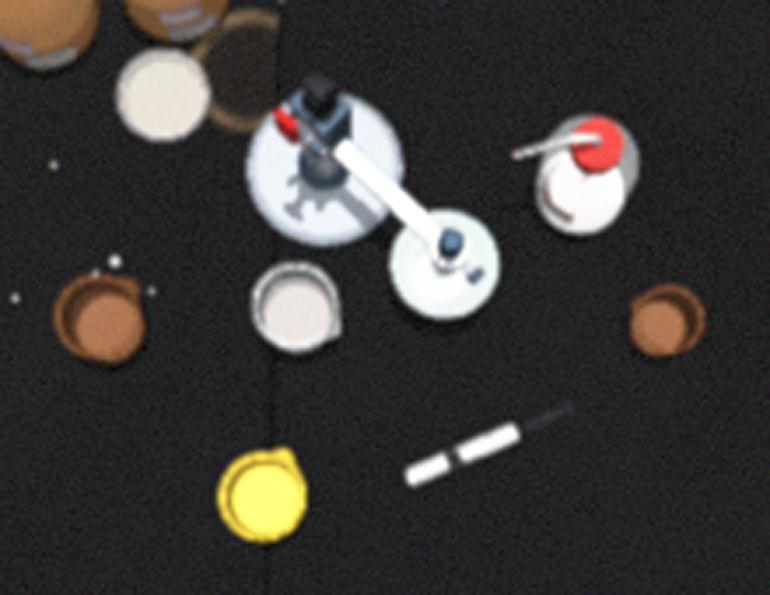

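View pics/top0.png

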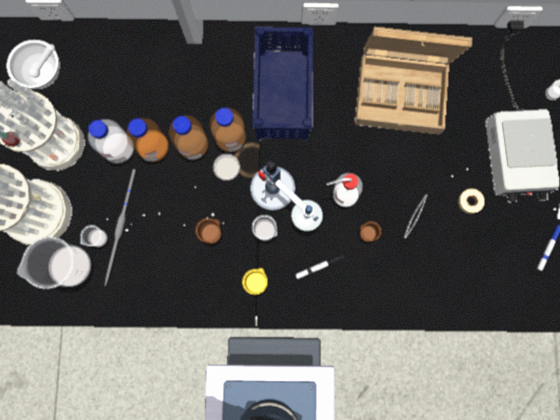

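```bash
python3 - <<'E'
from h import *
p=read_camera("top")
def c(x,y): return 180+x/3.5,140+y/3.5
for n,x,y,z in [("foot",325,168,.015),("samp rim",296,306,.072),("samp bottom",298,317,.003),("rimL",251,306,.072),("rimR",341,306,.072),("coverc",445,264,.06),("coverL",389,264,.06),("coverR",501,264,.06),("electop",451,240,.183),("handle top",320,82,.21),("handle top",320,82,.23),("redpad top",287,118,.22),("petri",163,95,.016),("brown1",98,315,.06),("wash cap",598,142,.188)]:
    u,v=c(x,y);print(n,onz(p,u,v,z).round(4))
print(proj(p,[.219,.638,.231]))
p=read_camera("side");cv2.imwrite("pics/side1.png",p["frame"])
print(proj(p,[.219,.638,.231]))
p=read_camera("wrist");cv2.imwrite("pics/wrist1.png",p["frame"]); print(p["world_from_camera"].round(3))
E
```

```text
foot [ 0.6009 -0.      0.015 ]
samp rim [0.4891 0.0178 0.072 ]
samp bottom [0.49   0.0184 0.003 ]
rimL [0.4886 0.0496 0.072 ]
rimR [ 0.4895 -0.0141  0.072 ]
coverc [ 0.5225 -0.0881  0.06  ]
coverL [ 0.522  -0.0479  0.06  ]
coverR [ 0.5231 -0.1284  0.06  ]
electop [ 0.5193 -0.0862  0.183 ]
handle top [0.6174 0.0007 0.21  ]
handle top [6.123e-01 3.000e-04 2.300e-01]
redpad top [0.5908 0.0212 0.22  ]
petri [0.655  0.1227 0.016 ]
brown1 [0.4822 0.1592 0.06  ]
wash cap [ 0.5852 -0.1823  0.188 ]
[-36.218758   341.14784228]
[ 76.00176121 145.92175144]
[[ 0.323 -0.895 -0.308  0.141]
 [ 0.946  0.306  0.105  0.666]
 [ 0.    -0.325  0.946  0.375]
 [ 0.     0.     0.     1.   ]]
```

View pics/side1.png

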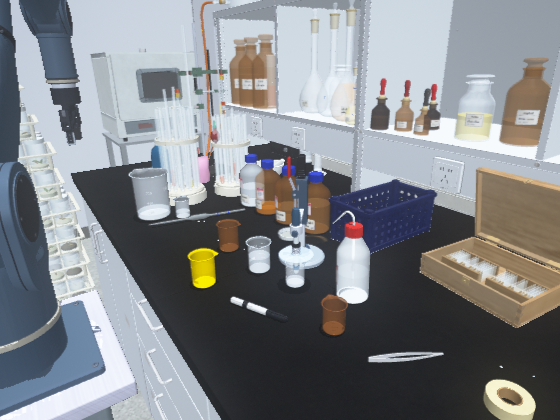

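View pics/wrist1.png

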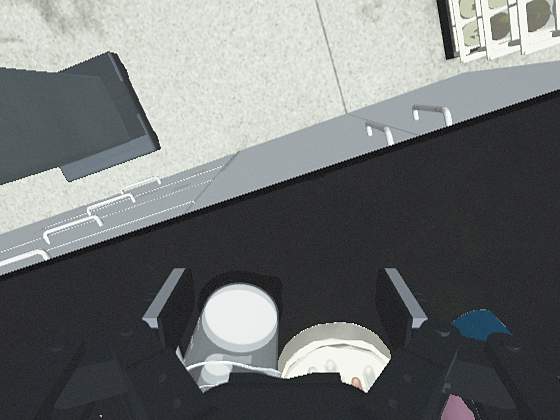

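```bash
python3 - <<'E'
from h import *
p=read_camera("side")
for z in (.19,.2,.21,.22,.23,.24,.25,.26,.27,.28): print(z,proj(p,[.601,0,z]).round(1))
a=p["frame"][140:200,260:350]; cv2.imwrite("pics/s2.png",cv2.resize(a,(780,520),interpolation=cv2.INTER_NEAREST))
t=read_camera("top")
for z in (.2,.22,.24,.26,.28): print(z,proj(t,[.601,0,z]).round(1))
a=t["frame"][150:200,240:300]; cv2.imwrite("pics/t2.png",cv2.resize(a,(720,600),interpolation=cv2.INTER_NEAREST))
E
```

```text
0.19 [300.7 186.5]
0.2 [300.8 182.4]
0.21 [300.8 178.3]
0.22 [300.8 174.2]
0.23 [300.8 170. ]
0.24 [300.8 165.8]
0.25 [300.8 161.6]
0.26 [300.8 157.3]
0.27 [300.9 153. ]
0.28 [300.9 148.7]
0.2 [271.7 171.5]
0.22 [271.5 169.4]
0.24 [271.4 167.3]
0.26 [271.2 165.1]
0.28 [271.1 162.8]
```

View pics/s2.png

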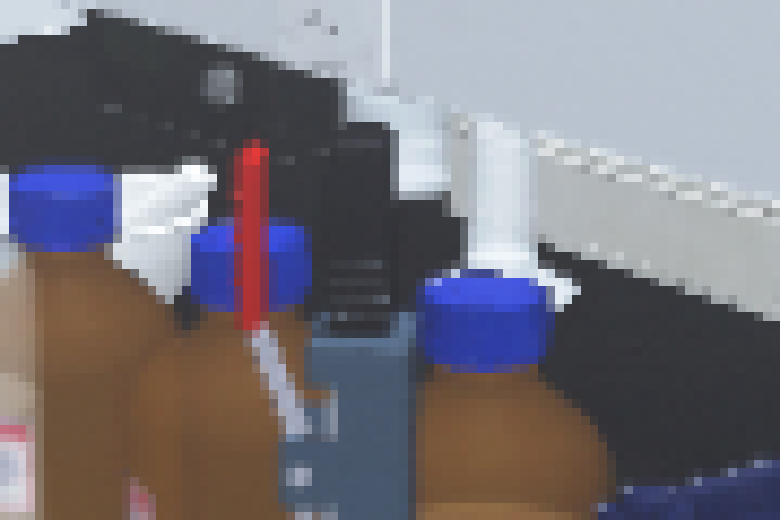

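View pics/t2.png

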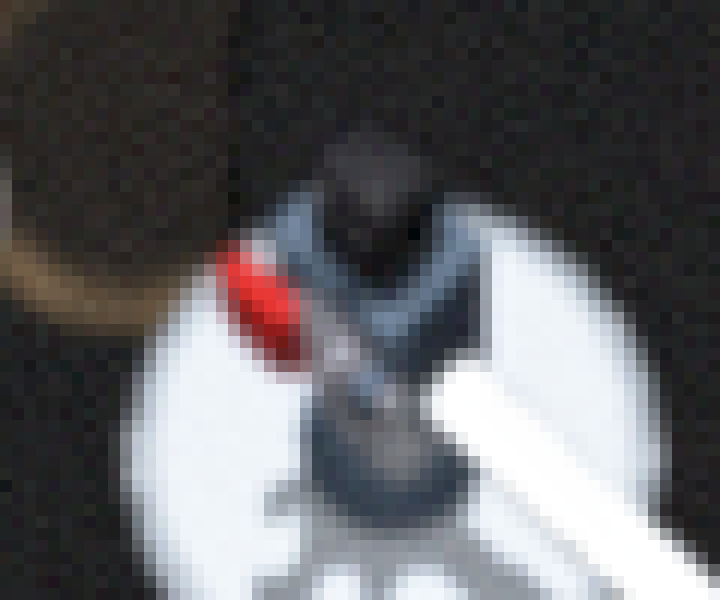

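Call:
arm_command([
  [0, 0, 0.04, 0, 0, 0],
  [0, 0, 0.04, 0, 0, 0],
  [0, 0, 0.04, 0, 0, 0],
  [0, -0.01, 0.02, 0, 0, 0],
  [0.02, -0.035, 0, 0, 0, -0.024],
  [0.02, -0.035, 0, 0, 0, -0.024],
  [0.02, -0.035, 0, 0, 0, -0.024],
  [0.02, -0.035, 0, 0, 0, -0.024],
  [0.02, -0.035, 0, 0, 0, -0.024],
  [0.02, -0.035, 0, 0, 0, -0.024],
  [0.02, -0.035, 0, 0, 0, -0.024],
  [0.02, -0.035, 0, 0, 0, -0.024],
  [0.02, -0.035, 0, 0, 0, -0.024],
  [0.02, -0.035, 0, 0, 0, -0.024],
  [0.02, -0.035, 0, 0, 0, -0.024],
  [0.02, -0.035, 0, 0, 0, -0.024],
], gripper=0.0854, newtons=50)

```text
time: 2.58
ee_pos: [0.4546, 0.1968, 0.3767]
tool_rot: [-0.001, 0.303, 0.953, 0.003]
ft_force: [1.3, 0.4, 0.5]
gripper_width: 1.001
```

Call:
arm_command([
  [0.022, -0.03, 0, 0, 0, -0.022],
  [0.022, -0.03, 0, 0, 0, -0.022],
  [0.022, -0.03, 0, 0, 0, -0.022],
  [0.022, -0.03, 0, 0, 0, -0.022],
  [0.022, -0.03, 0, 0, 0, -0.022],
  [0.022, -0.03, 0, 0, 0, -0.022],
  [0.012, -0.017, 0, 0, 0, -0.01],
  [0, 0, 0, 0, 0, 0],
])

```text
time: 3.25
ee_pos: [0.6053, -0.0215, 0.3788]
tool_rot: [0.002, 0.378, 0.926, 0.003]
ft_force: [-0.9, 0.5, -0.4]
gripper_width: 1.002
```

```bash
python3 - <<'E'
from h import *
s=get_state();print(s["time"],s["ee_pos"],s["tool_rot"],s["ft_force"])
p=read_camera("wrist"); cv2.imwrite("pics/w3.png",p["frame"])
for z in (.21,.264): print(z,proj(p,[.601,0,z]).round(1))
from scipy.spatial.transform import Rotation as R
q=s["tool_rot"];r=R.from_quat([q[1],q[2],q[3],q[0]]).as_matrix();print(r.round(3), np.degrees(np.arctan2(r[1,1],r[0,1])))
E
```

```text
3.25 [ 0.60533013 -0.02147384  0.37876486] [0.00191362 0.37768043 0.92593031 0.00262473] [-0.88712376  0.46660984 -0.41649181]
0.21 [294.7 164.2]
0.264 [297.1 177.7]
[[-0.715  0.699  0.006]
 [ 0.699  0.715  0.003]
 [-0.002  0.006 -1.   ]] 45.61988156118432
```

View pics/w3.png

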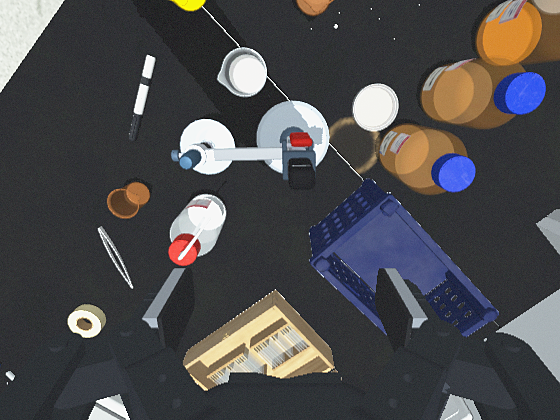

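```bash
python3 - <<'E'
from h import *
p=read_camera("wrist"); a=p["frame"][90:230,160:360]; cv2.imwrite("pics/w4.png",cv2.resize(a,(800,560),interpolation=cv2.INTER_CUBIC))
for u,v in [(301,168),(301,174)]: print(onz(p,u,v,.264))
E
```

```text
[0.59651479 0.00948172 0.264     ]
[0.60018758 0.00602706 0.264     ]
```

View pics/w4.png

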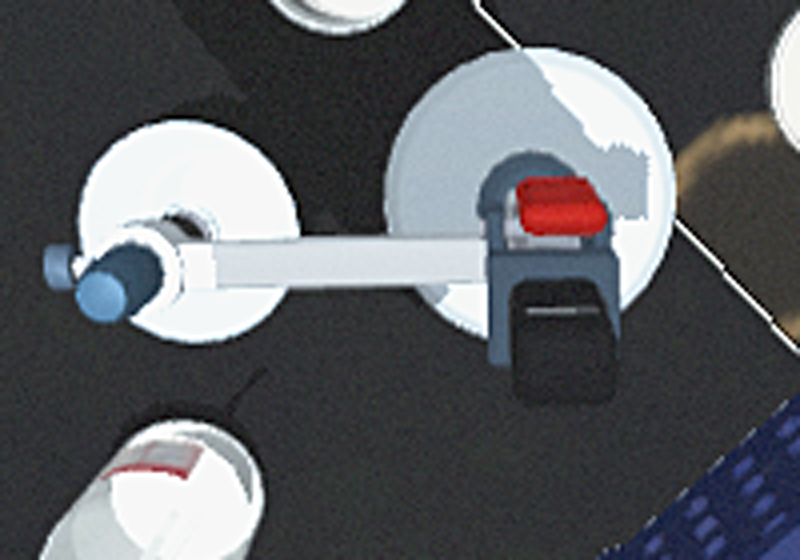

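Call:
arm_command([
  [-0.003, 0.022, -0.01, 0, 0, 0],
  [0, 0, -0.02, 0, 0, 0],
  [0, 0, -0.02, 0, 0, 0],
  [0, 0, -0.01, 0, 0, 0],
  [0, 0, 0, 0, 0, 0],
])

```text
time: 3.77
ee_pos: [0.5982, 0.014, 0.3186]
tool_rot: [0.001, 0.371, 0.929, 0.007]
ft_force: [0.1, -0.1, -0.2]
gripper_width: 1.001
```

```bash
cat >> h.py <<'E'
from scipy.spatial.transform import Rotation as R
def st():
    s=get_state();q=s["tool_rot"];r=R.from_quat([q[1],q[2],q[3],q[0]]).as_matrix()
    print("t",s["time"].__round__(2),"p",s["ee_pos"].round(4),"jawdeg",np.degrees(np.arctan2(r[1,1],r[0,1])).round(2),"z",r[:,2].round(4),"F",s["ft_force"].round(2),"M",s["torque"].round(2),"w",round(s["gripper_width"]*85.4,1)); return s
E
python3 - <<'E'
from h import *
st()
E
```

```text
t 3.77 p [0.5982 0.014  0.3186] jawdeg 46.45 z [ 0.0073  0.0115 -0.9999] F [ 0.13 -0.12 -0.19] M [ 0.01 -0.   -0.01] w 85.5
```

Call:
arm_command([
  [0.002, -0.006, 0, -0.005, 0.004, 0],
  [0.002, -0.005, 0, -0.005, 0.003, 0],
  [0, 0, 0, 0, 0, 0],
  [0, 0, 0, 0, 0, 0],
])

```text
time: 4.1
ee_pos: [0.602, 0.006, 0.3212]
tool_rot: [0.0, 0.368, 0.93, 0.001]
ft_force: [-1.2, 0.1, 0.2]
gripper_width: 0.998
```

```bash
python3 - <<'E'
from h import *
st()
E
```

```text
t 4.1 p [0.602  0.006  0.3212] jawdeg 46.8 z [ 0.0014  0.0025 -1.    ] F [-1.25  0.13  0.24] M [-0.02 -0.03 -0.03] w 85.2
```

Call:
arm_command([
  [0, -0.005, 0, 0, 0, 0],
  [0, 0, -0.015, 0, 0, 0],
  [0, 0, -0.02, 0, 0, 0],
  [0, 0, -0.02, 0, 0, 0],
  [0, 0, -0.02, 0, 0, 0],
  [0, 0, -0.01, 0, 0, 0],
  [0, 0, 0, 0, 0, 0],
  [0, 0, 0, 0, 0, 0],
])

```text
time: 4.77
ee_pos: [0.6045, -0.0034, 0.2386]
tool_rot: [0.005, 0.37, 0.929, 0.003]
ft_force: [0.3, 0.6, -1.2]
gripper_width: 1.003
```

```bash
python3 - <<'E'
from h import *
st()
p=read_camera("wrist"); a=p["frame"]; cv2.imwrite("pics/w5.png",a)
p=read_camera("side"); a=p["frame"][90:290,220:400]; cv2.imwrite("pics/s5.png",cv2.resize(a,(540,600),interpolation=cv2.INTER_CUBIC))
E
```

```text
t 4.77 p [ 0.6045 -0.0034  0.2386] jawdeg 46.61 z [ 0.0116  0.0022 -0.9999] F [ 0.29  0.63 -1.18] M [-0.01 -0.    0.1 ] w 85.6
```

View pics/w5.png

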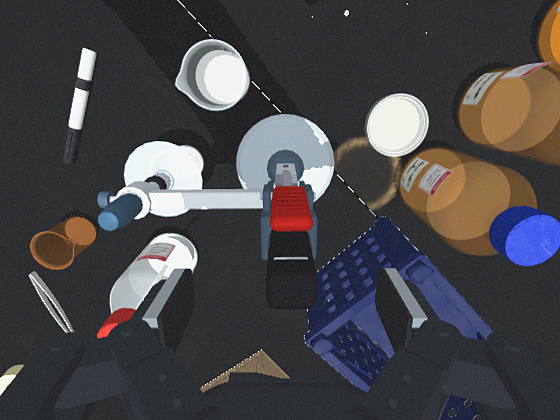

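View pics/s5.png

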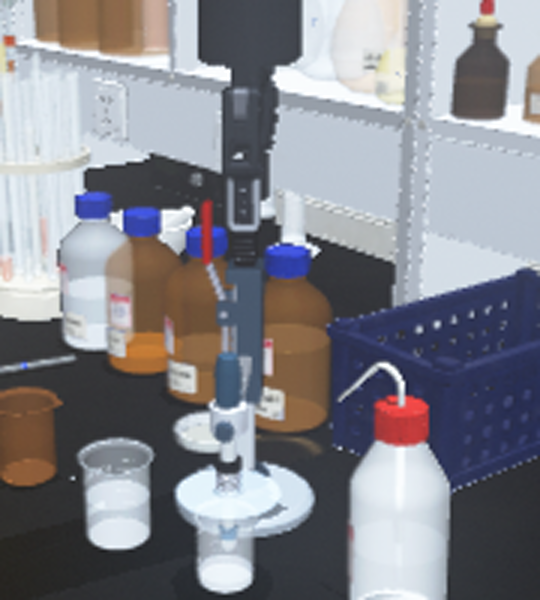

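Call:
arm_command([
  [-0.002, 0.004, -0.006, -0.002, 0.01, 0],
  [0, 0, -0.008, 0, 0, 0],
  [0, 0, -0.002, 0, 0, 0],
  [0, 0, 0, 0, 0, 0],
])

```text
time: 5.2
ee_pos: [0.6043, 0.0014, 0.2247]
tool_rot: [0.003, 0.369, 0.929, 0.002]
ft_force: [0.1, 0.4, 0.4]
gripper_width: 0.995
```

```bash
python3 - <<'E'
from h import *
st()
E
```

```text
t 5.2 p [0.6043 0.0014 0.2247] jawdeg 46.65 z [ 6.8e-03  8.0e-04 -1.0e+00] F [0.13 0.44 0.41] M [-0.07 -0.01 -0.  ] w 85.0
```

Call:
arm_command([
  [-0.001, 0, -0.005, 0, 0.006, 0],
  [0, 0, 0, 0, 0, 0],
  [0, 0, 0, 0, 0, 0],
  [0, 0, 0, 0, 0, 0],
  [0, 0, 0, 0, 0, 0],
  [0, 0, 0, 0, 0, 0],
  [0, 0, 0, 0, 0, 0],
  [0, 0, 0, 0, 0, 0],
], gripper=0.0, newtons=50)

```text
time: 5.87
ee_pos: [0.6033, 0.0015, 0.2194]
tool_rot: [-0.0, 0.369, 0.929, 0.0]
ft_force: [0.5, -0.4, -1.0]
gripper_width: 0.249
```

```bash
python3 - <<'E'
from h import *
st()
E
```

```text
t 5.87 p [0.6033 0.0015 0.2194] jawdeg 46.67 z [ 3.e-04  8.e-04 -1.e+00] F [ 0.46 -0.42 -0.98] M [ 0.01 -0.05  0.04] w 21.3
```

Call:
arm_command([
  [0, 0, 0.004, 0, 0, 0],
  [0, 0, 0.005, 0, 0, 0],
  [0, 0, 0.006, 0, 0, 0],
  [0, 0, 0.006, 0, 0, 0],
  [0, 0, 0.006, 0, 0, 0],
  [0, 0, 0.006, 0, 0, 0],
  [0, 0, 0.006, 0, 0, 0],
  [0, 0, 0.006, 0, 0, 0],
  [0, 0, 0.004, 0, 0, 0],
  [0, 0, 0, 0, 0, 0],
  [0, 0, 0, 0, 0, 0],
])

```text
time: 6.78
ee_pos: [0.6032, 0.0015, 0.2722]
tool_rot: [-0.0, 0.369, 0.929, -0.0]
ft_force: [3.6, -0.8, -9.3]
gripper_width: 0.249
```

```bash
python3 - <<'E'
from h import *
st()
E
```

```text
t 6.78 p [0.6032 0.0015 0.2722] jawdeg 46.66 z [-5.e-04  1.e-04 -1.e+00] F [ 3.55 -0.76 -9.27] M [-0.02 -0.67  0.01] w 21.3
```

Call:
arm_command([
  [0, 0, 0.004, 0, 0, 0],
  [0, 0, 0.003, 0, 0, 0],
  [0, 0, 0, 0, 0, 0],
  [0, 0, 0, 0, 0, 0],
])

```text
time: 7.12
ee_pos: [0.6032, 0.0015, 0.2796]
tool_rot: [-0.0, 0.369, 0.929, -0.0]
ft_force: [3.3, 0.1, -8.5]
gripper_width: 0.245
```

```bash
python3 - <<'E'
from h import *
st()
p=read_camera("side"); a=p["frame"][90:290,220:400]; cv2.imwrite("pics/s6.png",cv2.resize(a,(540,600),interpolation=cv2.INTER_CUBIC))
p=read_camera("top"); a=p["frame"][140:310,180:400]; cv2.imwrite("pics/t6.png",cv2.resize(a,(770,595),interpolation=cv2.INTER_CUBIC))
E
```

```text
t 7.12 p [0.6032 0.0015 0.2796] jawdeg 46.67 z [-8.e-04  1.e-04 -1.e+00] F [ 3.34  0.14 -8.51] M [ 0.04 -0.71  0.05] w 20.9
```

View pics/s6.png

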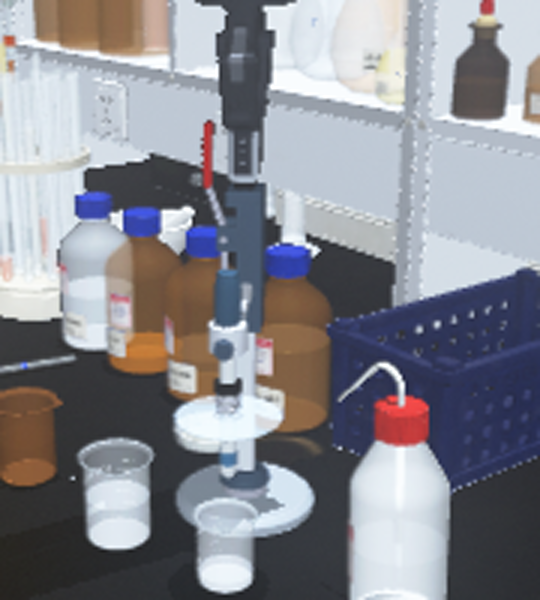

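View pics/t6.png

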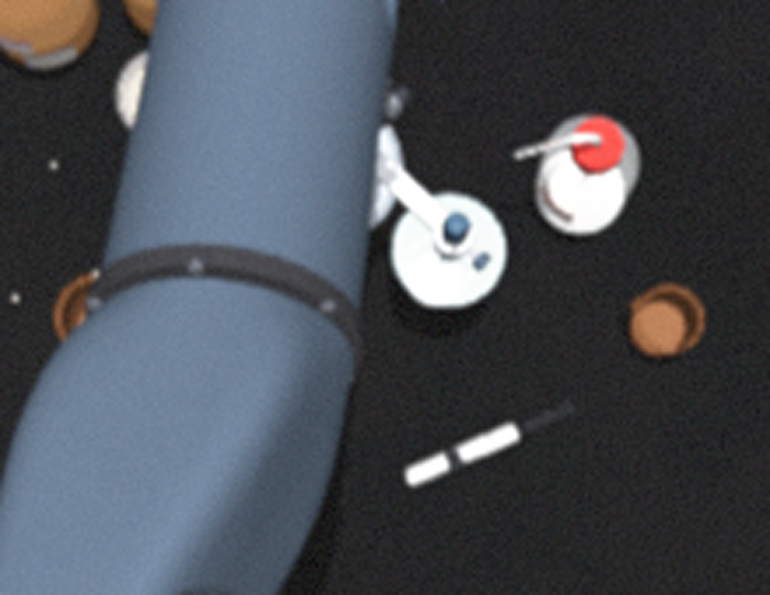

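Call:
arm_command([
  [0, 0, 0, 0, 0, -0.04],
  [0, 0, 0, 0, 0, -0.08],
  [0, 0, 0, 0, 0, -0.08],
  [0, 0, 0, 0, 0, -0.08],
  [0, 0, 0, 0, 0, -0.08],
  [0, 0, 0, 0, 0, -0.08],
  [0, 0, 0, 0, 0, -0.08],
  [0, 0, 0, 0, 0, -0.08],
  [0, 0, 0, 0, 0, -0.08],
  [0, 0, 0, 0, 0, -0.08],
  [0, 0, 0, 0, 0, -0.08],
  [0, 0, 0, 0, 0, -0.04],
  [0, 0, 0, 0, 0, 0],
  [0, 0, 0, 0, 0, 0],
])

```text
time: 8.38
ee_pos: [0.6033, 0.0015, 0.2795]
tool_rot: [0.0, 0.743, 0.669, -0.0]
ft_force: [2.0, -1.5, -6.8]
gripper_width: 0.251
```

```bash
python3 - <<'E'
from h import *
st()
p=read_camera("side"); a=p["frame"][90:290,220:400]; cv2.imwrite("pics/s7.png",cv2.resize(a,(540,600),interpolation=cv2.INTER_CUBIC))
p=read_camera("wrist"); cv2.imwrite("pics/w7.png",p["frame"])
E
```

```text
t 8.38 p [0.6033 0.0015 0.2795] jawdeg -6.04 z [ 1.e-04 -3.e-04 -1.e+00] F [ 2.02 -1.46 -6.78] M [-0.12 -0.59 -0.05] w 21.4
```

View pics/s7.png

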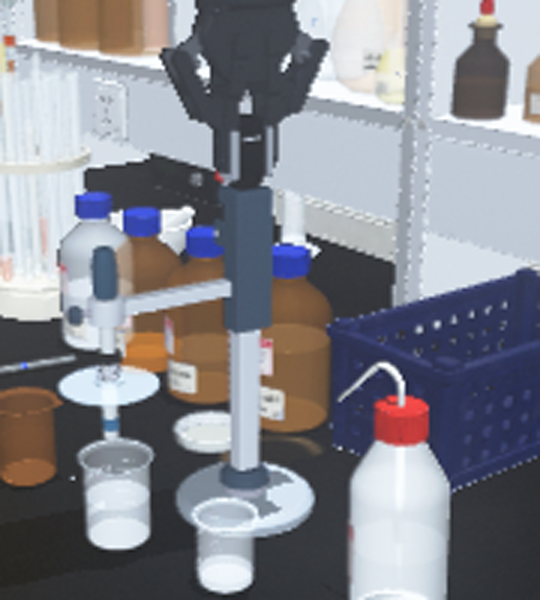

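View pics/w7.png

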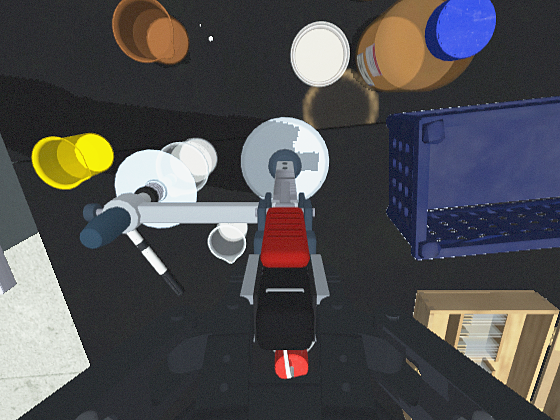

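```bash
python3 - <<'E'
from h import *
p=read_camera("side")
a=p["frame"][170:280,225:285]; cv2.imwrite("pics/s8.png",cv2.resize(a,(327,600),interpolation=cv2.INTER_CUBIC))
for X in ([.489,.018,.072],[.4865,.0155,.072],[.489,.018,.0],[.4817,.0125,.087],[.4825,.0188,.087]): print(X,((proj(p,X)-[225,170])*5.4545).round(0))
E
```

```text
[0.489, 0.018, 0.072] [179. 390.]
[0.4865, 0.0155, 0.072] [177. 394.]
[0.489, 0.018, 0.0] [185. 537.]
[0.4817, 0.0125, 0.087] [170. 368.]
[0.4825, 0.0188, 0.087] [164. 362.]
```

View pics/s8.png

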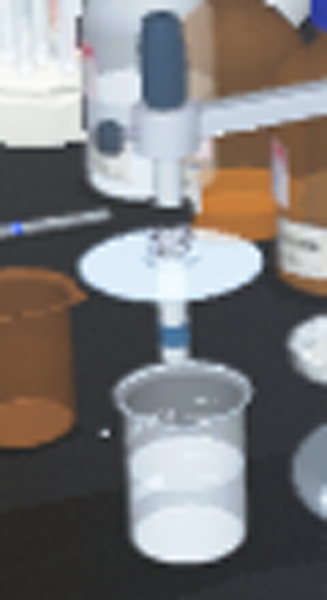

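Call:
arm_command([
  [0, 0, 0, 0, 0, -0.018],
  [0, 0, -0.001, 0, 0, -0.017],
  [0, 0, -0.0015, 0, 0, 0],
  [0, 0, -0.001, 0, 0, 0],
  [0, 0, 0, 0, 0, 0],
  [0, 0, 0, 0, 0, 0],
])

```text
time: 9.03
ee_pos: [0.6034, 0.0016, 0.2766]
tool_rot: [0.0, 0.755, 0.655, 0.001]
ft_force: [1.3, -0.1, -2.3]
gripper_width: 0.252
```

```bash
python3 - <<'E'
from h import *
st()
E
```

```text
t 9.03 p [0.6034 0.0016 0.2766] jawdeg -8.09 z [ 1.e-03  8.e-04 -1.e+00] F [ 1.26 -0.14 -2.27] M [-0.05 -0.27 -0.01] w 21.5
```

Call:
arm_command([
  [0, 0, -0.001, 0, 0, 0],
  [0, 0, 0, 0, 0, 0],
  [0, 0, 0, 0, 0, 0],
])

```text
time: 9.28
ee_pos: [0.6034, 0.0015, 0.2756]
tool_rot: [0.0, 0.755, 0.656, 0.001]
ft_force: [1.5, -0.2, -2.5]
gripper_width: 0.251
```

Call:
arm_command([
  [0, 0, 0, 0, 0, 0],
  [0, 0, 0, 0, 0, 0],
  [0, 0, 0, 0, 0, 0],
  [0, 0, 0, 0, 0, 0],
  [0, 0, 0, 0, 0, 0],
  [0, 0, 0, 0, 0, 0],
], gripper=0.0854)

```text
time: 9.78
ee_pos: [0.6032, 0.0015, 0.2767]
tool_rot: [-0.0, 0.755, 0.655, 0.001]
ft_force: [-0.3, -0.3, 0.4]
gripper_width: 1.002
```

```bash
python3 - <<'E'
from h import *
st()
p=read_camera("side"); a=p["frame"][90:290,220:400]; cv2.imwrite("pics/s9.png",cv2.resize(a,(540,600),interpolation=cv2.INTER_CUBIC))
E
```

```text
t 9.78 p [0.6032 0.0015 0.2767] jawdeg -8.09 z [ 0.0016  0.0016 -1.    ] F [-0.28 -0.32  0.4 ] M [-0.03  0.02  0.04] w 85.6
```

View pics/s9.png

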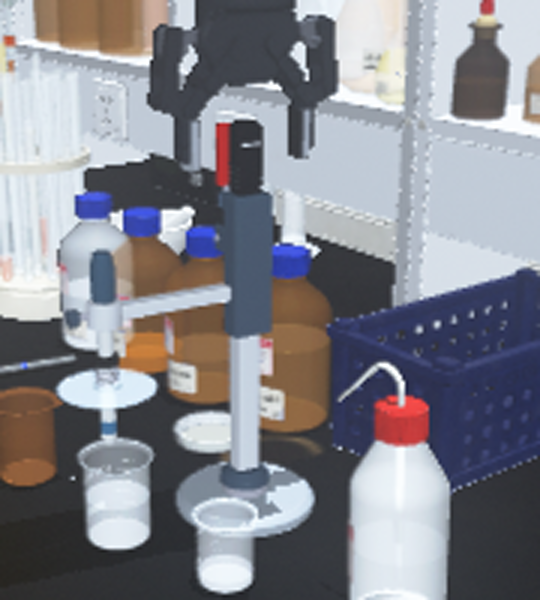

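Call:
arm_command([
  [0, 0, 0.02, 0, 0, 0],
  [0, 0, 0.03, 0, 0, 0],
  [0, 0, 0.025, 0, 0, 0.02],
  [0, 0, 0, 0, 0, 0.08],
  [0, 0, 0, 0, 0, 0.12],
  [0, 0, 0, 0, 0, 0.12],
  [0, 0, 0, 0, 0, 0.12],
  [0, 0, 0, 0, 0, 0.12],
  [0, 0, 0, 0, 0, 0.12],
  [0, 0, 0, 0, 0, 0.12],
  [0, 0, 0, 0, 0, 0.12],
  [0, 0, 0, 0, 0, 0.12],
  [0, 0, 0, 0, 0, 0.12],
  [0, 0, 0, 0, 0, 0.12],
  [0, 0, 0, 0, 0, 0.12],
  [0, 0, 0, 0, 0, 0.06],
  [0, 0, 0, 0, 0, 0],
  [0, 0, 0, 0, 0, 0],
])

```text
time: 11.33
ee_pos: [0.602, 0.0007, 0.3562]
tool_rot: [0.001, 0.085, 0.996, 0.001]
ft_force: [-0.1, -0.2, 0.1]
gripper_width: 0.999
```

```bash
python3 - <<'E'
from h import *
s=st(); print(s["joint_positions"].round(2))
p=read_camera("wrist"); cv2.imwrite("pics/w10.png",p["frame"])
for X in ([.601,0,.264+.056],[.6034,.0016,.264+.056]): print(proj(p,X).round(1))
E
```

```text
t 11.33 p [0.602  0.0007 0.3562] jawdeg 80.21 z [ 2.1e-03  9.0e-04 -1.0e+00] F [-0.14 -0.21  0.12] M [-0.01  0.04 -0.02] w 85.3
[-0.26  0.39  0.28  1.44 -0.11  1.32  1.43]
[281.8 235.9]
[285. 239.]
```

View pics/w10.png

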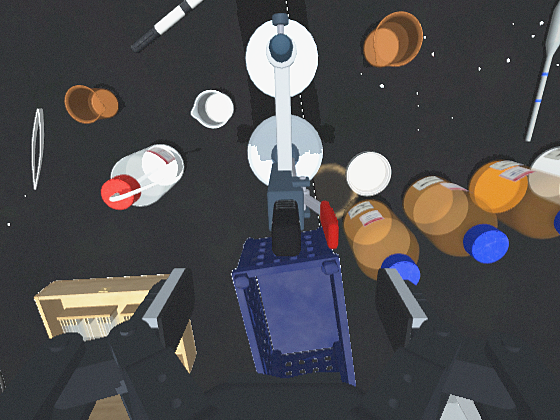

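```bash
python3 - <<'E'
from h import *
p=read_camera("wrist"); a=p["frame"][160:270,230:370]; cv2.imwrite("pics/w11.png",cv2.resize(a,(763,600),interpolation=cv2.INTER_CUBIC))
E
```

```text
(no output)
```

View pics/w11.png

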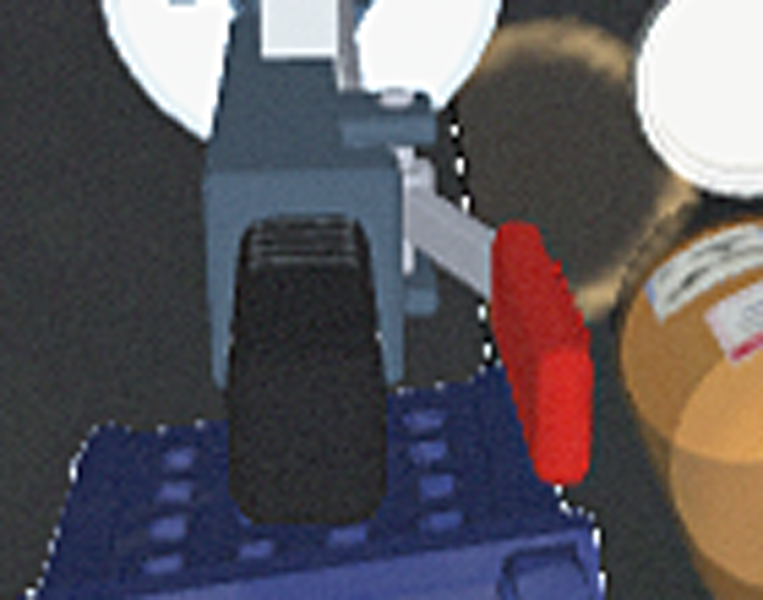

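Call:
arm_command([
  [0.001, 0.005, -0.005, 0, 0, 0.014],
  [0.001, 0.004, -0.015, 0, 0, 0.014],
  [0, 0, -0.02, 0, 0, 0],
  [0, 0, -0.015, 0, 0, 0],
  [0, 0, -0.01, 0, 0, 0],
  [0, 0, 0, 0, 0, 0],
  [0, 0, 0, 0, 0, 0],
])

```text
time: 12.02
ee_pos: [0.6042, 0.0133, 0.2873]
tool_rot: [0.001, 0.073, 0.997, 0.001]
ft_force: [1.2, -0.2, 0.9]
gripper_width: 1.004
```

```bash
python3 - <<'E'
from h import *
st()
E
```

```text
t 12.02 p [0.6042 0.0133 0.2873] jawdeg 81.68 z [ 0.0031  0.0011 -1.    ] F [ 1.15 -0.25  0.91] M [-0.02 -0.01  0.02] w 85.7
```

Call:
arm_command([
  [0, -0.003, -0.006, 0, 0.002, 0.003],
  [0, -0.001, -0.005, 0, 0, 0],
  [0, 0, 0, 0, 0, 0],
  [0, 0, 0, 0, 0, 0],
])

```text
time: 12.35
ee_pos: [0.6051, 0.0094, 0.2767]
tool_rot: [0.001, 0.071, 0.997, 0.001]
ft_force: [0.7, 0.1, 0.7]
gripper_width: 1.003
```

```bash
python3 - <<'E'
from h import *
st()
p=read_camera("side"); a=p["frame"][90:290,220:400]; cv2.imwrite("pics/s12.png",cv2.resize(a,(540,600),interpolation=cv2.INTER_CUBIC))
p=read_camera("wrist"); cv2.imwrite("pics/w12.png",p["frame"])
E
```

```text
t 12.35 p [0.6051 0.0094 0.2767] jawdeg 81.86 z [ 0.0031  0.0013 -1.    ] F [0.72 0.09 0.65] M [-0.   -0.02  0.02] w 85.7
```

View pics/s12.png

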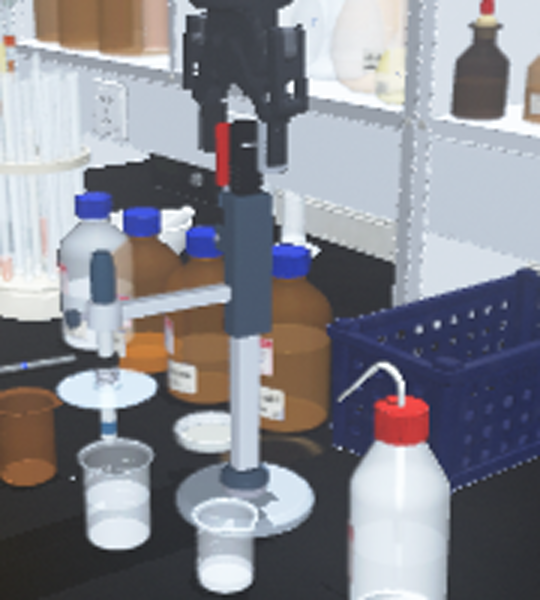

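View pics/w12.png

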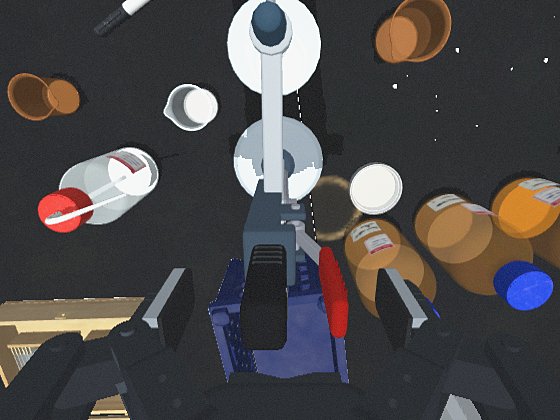

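Call:
arm_command([
  [0, 0.002, -0.002, 0, 0.002, 0],
  [0, 0.001, 0, 0, 0, 0],
  [0, 0, 0, 0, 0, 0],
  [0, 0, 0, 0, 0, 0],
  [0, 0, 0, 0, 0, 0],
], gripper=0.048, newtons=25)

```text
time: 12.87
ee_pos: [0.6055, 0.0131, 0.2757]
tool_rot: [0.001, 0.071, 0.997, 0.001]
ft_force: [-0.8, -0.8, 0.1]
gripper_width: 0.558
```

```bash
python3 - <<'E'
from h import *
st()
p=read_camera("wrist"); a=p["frame"][150:420,130:420]; cv2.imwrite("pics/w13.png",cv2.resize(a,(644,600),interpolation=cv2.INTER_CUBIC))
E
```

```text
t 12.87 p [0.6055 0.0131 0.2757] jawdeg 81.87 z [ 0.0026  0.0017 -1.    ] F [-0.84 -0.77  0.08] M [-0.02  0.03  0.02] w 47.7
```

View pics/w13.png

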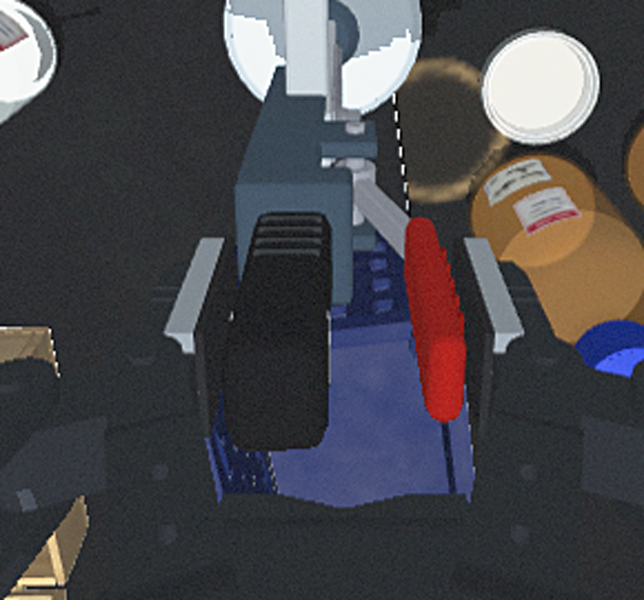

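Call:
arm_command([
  [0, 0, 0, 0, 0, 0],
  [0, 0, 0, 0, 0, 0],
  [0, 0, 0, 0, 0, 0],
], gripper=0.04)

```text
time: 13.17
ee_pos: [0.6055, 0.0123, 0.276]
tool_rot: [0.001, 0.071, 0.997, 0.001]
ft_force: [0.3, 1.1, 0.1]
gripper_width: 0.471
```

```bash
python3 - <<'E'
from h import *
st()
E
```

```text
t 13.17 p [0.6055 0.0123 0.276 ] jawdeg 81.83 z [ 0.0028  0.0012 -1.    ] F [0.26 1.11 0.1 ] M [ 0.22 -0.05  0.01] w 40.2
```

Call:
arm_command([
  [0, 0, 0, 0, 0, 0],
  [0, -0.001, 0, 0, 0, 0],
  [0, -0.001, 0, 0, 0, 0],
  [0, 0, 0, 0, 0, 0],
  [0, 0, 0, 0, 0, 0],
], gripper=0.0, newtons=30)

```text
time: 13.58
ee_pos: [0.605, 0.0094, 0.2748]
tool_rot: [0.001, 0.072, 0.997, 0.001]
ft_force: [-0.7, -1.9, -2.5]
gripper_width: 0.39
```

```bash
python3 - <<'E'
from h import *
st()
p=read_camera("side"); a=p["frame"][90:290,220:400]; cv2.imwrite("pics/s14.png",cv2.resize(a,(540,600),interpolation=cv2.INTER_CUBIC))
E
```

```text
t 13.58 p [0.605  0.0094 0.2748] jawdeg 81.72 z [ 0.0014  0.0014 -1.    ] F [-0.68 -1.87 -2.51] M [ 0.88 -0.35  0.08] w 33.3
```

View pics/s14.png

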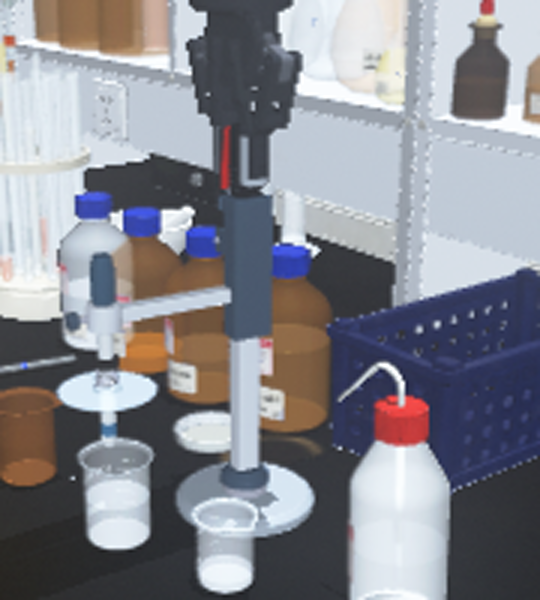

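Call:
arm_command([
  [0, 0, -0.002, 0, 0, 0],
  [0, 0, -0.003, 0, 0, 0],
  [0, 0, -0.003, 0, 0, 0],
  [0, 0, -0.003, 0, 0, 0],
  [0, 0, -0.002, 0, 0, 0],
  [0, 0, 0, 0, 0, 0],
])

```text
time: 14.13
ee_pos: [0.605, 0.0093, 0.26]
tool_rot: [0.001, 0.072, 0.997, 0.001]
ft_force: [1.1, -0.7, -3.6]
gripper_width: 0.393
```

```bash
python3 - <<'E'
from h import *
st()
p=read_camera("side"); a=p["frame"][170:280,225:285]; cv2.imwrite("pics/s15.png",cv2.resize(a,(327,600),interpolation=cv2.INTER_CUBIC))
E
```

```text
t 14.13 p [0.605  0.0093 0.26  ] jawdeg 81.72 z [ 0.0012  0.0012 -1.    ] F [ 1.07 -0.69 -3.58] M [ 1.03 -0.35  0.08] w 33.5
```

View pics/s15.png

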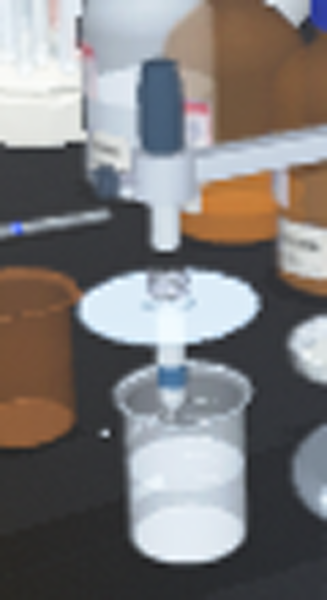

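Call:
arm_command([
  [0, 0, -0.002, 0, 0, 0],
  [0, 0, -0.003, 0, 0, 0],
  [0, 0, -0.003, 0, 0, 0],
  [0, 0, -0.003, 0, 0, 0],
  [0, 0, -0.003, 0, 0, 0],
  [0, 0, -0.003, 0, 0, 0],
  [0, 0, -0.002, 0, 0, 0],
  [0, 0, 0, 0, 0, 0],
])

```text
time: 14.85
ee_pos: [0.605, 0.0093, 0.2392]
tool_rot: [0.001, 0.072, 0.997, 0.001]
ft_force: [0.3, -1.4, -3.4]
gripper_width: 0.388
```

```bash
python3 - <<'E'
from h import *
st()
p=read_camera("side"); a=p["frame"][170:280,225:285]; cv2.imwrite("pics/s16.png",cv2.resize(a,(327,600),interpolation=cv2.INTER_CUBIC))
E
```

```text
t 14.85 p [0.605  0.0093 0.2392] jawdeg 81.72 z [ 0.0012  0.0012 -1.    ] F [ 0.34 -1.42 -3.43] M [ 1.01 -0.41  0.07] w 33.1
```

View pics/s16.png

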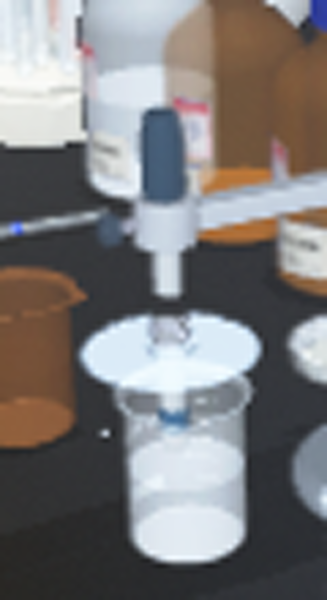

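Call:
arm_command([
  [0, 0, -0.002, 0, 0, 0],
  [0, 0, -0.002, 0, 0, 0],
  [0, 0, -0.002, 0, 0, 0],
  [0, 0, -0.001, 0, 0, 0],
  [0, 0, 0, 0, 0, 0],
  [0, 0, 0, 0, 0, 0],
])

```text
time: 15.4
ee_pos: [0.605, 0.0093, 0.2319]
tool_rot: [0.001, 0.072, 0.997, 0.001]
ft_force: [-0.1, -0.6, -2.3]
gripper_width: 0.392
```

```bash
python3 - <<'E'
from h import *
st()
p=read_camera("side"); a=p["frame"][170:280,225:285]; cv2.imwrite("pics/s17.png",cv2.resize(a,(327,600),interpolation=cv2.INTER_CUBIC))
E
```

```text
t 15.4 p [0.605  0.0093 0.2319] jawdeg 81.72 z [ 0.0014  0.0012 -1.    ] F [-0.05 -0.57 -2.32] M [ 1.02 -0.29  0.12] w 33.5
```

View pics/s17.png

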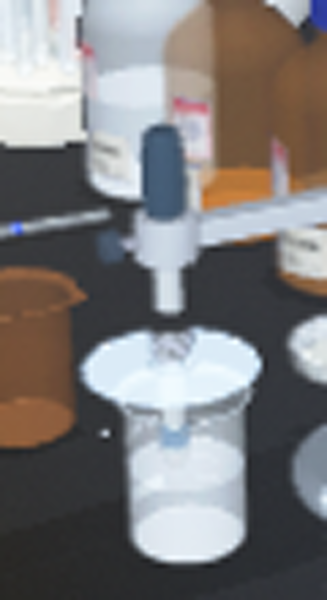

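Call:
arm_command([
  [0, 0, -0.0015, 0, 0, 0],
  [0, 0, -0.0015, 0, 0, 0],
  [0, 0, 0, 0, 0, 0],
])

```text
time: 15.7
ee_pos: [0.605, 0.0093, 0.2287]
tool_rot: [0.001, 0.072, 0.997, 0.001]
ft_force: [1.2, -0.9, -3.8]
gripper_width: 0.39
```

Call:
arm_command([
  [0, 0, -0.001, 0, 0, 0],
  [0, 0, 0, 0, 0, 0],
])

```text
time: 15.87
ee_pos: [0.605, 0.0093, 0.2276]
tool_rot: [0.001, 0.072, 0.997, 0.001]
ft_force: [1.1, -0.6, -4.6]
gripper_width: 0.393
```

```bash
python3 - <<'E'
from h import *
st()
p=read_camera("side"); a=p["frame"][170:280,225:285]; cv2.imwrite("pics/s18.png",cv2.resize(a,(327,600),interpolation=cv2.INTER_CUBIC))
st()
E
```

```text
t 15.87 p [0.605  0.0093 0.2276] jawdeg 81.72 z [ 0.0015  0.0012 -1.    ] F [ 1.09 -0.58 -4.57] M [ 1.09 -0.48  0.12] w 33.5
t 15.92 p [0.605  0.0093 0.2276] jawdeg 81.72 z [ 0.0015  0.0012 -1.    ] F [ 0.7  -1.64 -4.74] M [ 0.97 -0.45  0.11] w 33.2
```

View pics/s18.png

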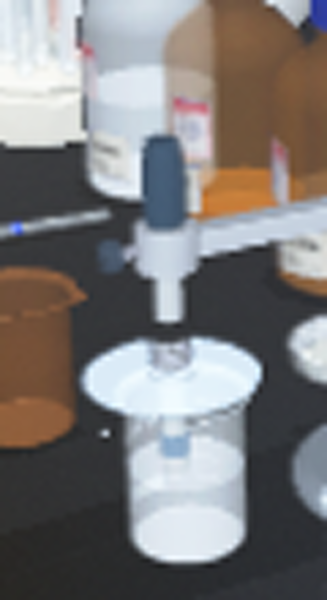

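Call:
arm_command([
  [0, 0, -0.001, 0, 0, 0],
  [0, 0, -0.001, 0, 0, 0],
  [0, 0, 0, 0, 0, 0],
])

```text
time: 16.17
ee_pos: [0.605, 0.0093, 0.2255]
tool_rot: [0.001, 0.072, 0.997, 0.001]
ft_force: [0.7, -0.9, -4.1]
gripper_width: 0.39
```

Call:
arm_command([
  [0, 0, -0.001, 0, 0, 0],
  [0, 0, 0, 0, 0, 0],
])

```text
time: 16.33
ee_pos: [0.605, 0.0093, 0.2244]
tool_rot: [0.001, 0.072, 0.997, 0.001]
ft_force: [1.5, -1.6, -4.3]
gripper_width: 0.392
```

Call:
arm_command([
  [0, 0, -0.001, 0, 0, 0],
  [0, 0, 0, 0, 0, 0],
])

```text
time: 16.5
ee_pos: [0.605, 0.0093, 0.2232]
tool_rot: [0.001, 0.072, 0.997, 0.001]
ft_force: [-0.3, -0.6, -4.0]
gripper_width: 0.391
```

```bash
python3 - <<'E'
from h import *
st()
p=read_camera("side"); a=p["frame"][170:280,225:285]; cv2.imwrite("pics/s19.png",cv2.resize(a,(327,600),interpolation=cv2.INTER_CUBIC))
st()
E
```

```text
t 16.5 p [0.605  0.0093 0.2232] jawdeg 81.72 z [ 0.0015  0.0012 -1.    ] F [-0.3  -0.57 -4.  ] M [ 1.07 -0.43  0.12] w 33.4
t 16.55 p [0.605  0.0093 0.2233] jawdeg 81.72 z [ 0.0015  0.0013 -1.    ] F [-0.14 -2.17 -3.86] M [ 1.05 -0.42  0.08] w 33.0
```

View pics/s19.png

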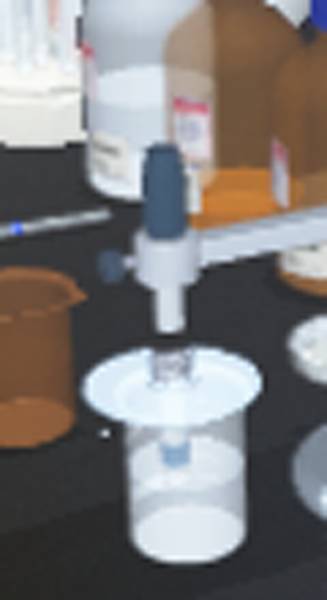

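Call:
arm_command([
  [0, 0, -0.001, 0, 0, 0],
  [0, 0, 0, 0, 0, 0],
])

```text
time: 16.72
ee_pos: [0.605, 0.0093, 0.2222]
tool_rot: [0.001, 0.072, 0.997, 0.001]
ft_force: [0.3, -0.9, -5.0]
gripper_width: 0.393
```

Call:
arm_command([
  [0, 0, -0.001, 0, 0, 0],
  [0, 0, 0, 0, 0, 0],
])

```text
time: 16.88
ee_pos: [0.6051, 0.0093, 0.2211]
tool_rot: [0.001, 0.072, 0.997, 0.001]
ft_force: [1.3, -0.3, -4.5]
gripper_width: 0.394
```

```bash
python3 - <<'E'
from h import *
st()
p=read_camera("side"); a=p["frame"][170:280,225:285]; cv2.imwrite("pics/s20.png",cv2.resize(a,(327,600),interpolation=cv2.INTER_CUBIC))
st()
E
```

```text
t 16.88 p [0.6051 0.0093 0.2211] jawdeg 81.72 z [ 0.0015  0.0013 -1.    ] F [ 1.27 -0.33 -4.49] M [ 0.98 -0.46  0.13] w 33.7
t 16.93 p [0.605  0.0093 0.2212] jawdeg 81.72 z [ 0.0015  0.0013 -1.    ] F [ 1.54 -0.42 -4.17] M [ 1.03 -0.47  0.1 ] w 33.4
```

View pics/s20.png

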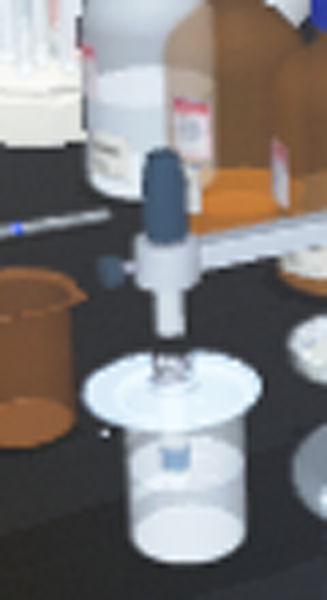

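Not touching yet (force still the full weight, about -4.3 N).

Call:
arm_command([
  [0, 0, -0.001, 0, 0, 0],
  [0, 0, 0, 0, 0, 0],
])

```text
time: 17.1
ee_pos: [0.605, 0.0093, 0.2201]
tool_rot: [0.001, 0.072, 0.997, 0.001]
ft_force: [0.6, -1.0, -3.9]
gripper_width: 0.394
```

Call:
arm_command([
  [0, 0, -0.001, 0, 0, 0],
  [0, 0, 0, 0, 0, 0],
])

```text
time: 17.27
ee_pos: [0.6051, 0.0093, 0.2192]
tool_rot: [0.001, 0.072, 0.997, 0.001]
ft_force: [0.9, -1.0, -3.3]
gripper_width: 0.396
```

```bash
python3 - <<'E'
from h import *
st()
p=read_camera("side"); a=p["frame"][170:280,225:285]; cv2.imwrite("pics/s21.png",cv2.resize(a,(327,600),interpolation=cv2.INTER_CUBIC))
st()
E
```

```text
t 17.27 p [0.6051 0.0093 0.2192] jawdeg 81.72 z [ 0.0016  0.0013 -1.    ] F [ 0.89 -1.03 -3.27] M [ 1.   -0.28  0.09] w 33.8
t 17.32 p [0.6051 0.0093 0.2193] jawdeg 81.72 z [ 0.0017  0.0013 -1.    ] F [ 0.45 -0.52 -2.34] M [ 1.01 -0.29  0.1 ] w 33.8
```

View pics/s21.png

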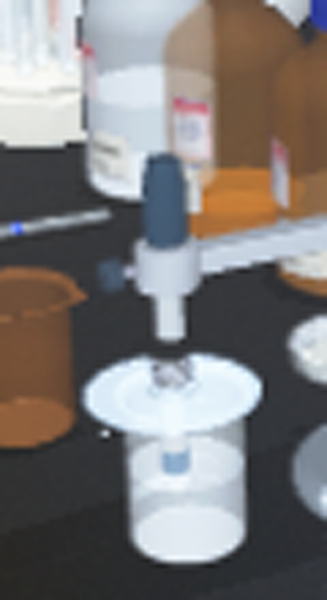

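Call:
arm_command([
  [0, 0, -0.0005, 0, 0, 0],
  [0, 0, 0, 0, 0, 0],
  [0, 0, 0, 0, 0, 0],
])

```text
time: 17.57
ee_pos: [0.6051, 0.0093, 0.2191]
tool_rot: [0.001, 0.072, 0.997, 0.001]
ft_force: [0.2, -2.0, -1.4]
gripper_width: 0.393
```

Call:
arm_command([
  [0, 0, -0.0005, 0, 0, 0],
  [0, 0, 0, 0, 0, 0],
  [0, 0, 0, 0, 0, 0],
])

```text
time: 17.82
ee_pos: [0.6051, 0.0093, 0.2188]
tool_rot: [0.001, 0.072, 0.997, 0.001]
ft_force: [-0.6, -0.7, -1.1]
gripper_width: 0.387
```

```bash
python3 - <<'E'
from h import *
st()
p=read_camera("side"); a=p["frame"][170:280,225:285]; cv2.imwrite("pics/s22.png",cv2.resize(a,(327,600),interpolation=cv2.INTER_CUBIC))
st()
p=read_camera("side"); st()
E
```

```text
t 17.82 p [0.6051 0.0093 0.2188] jawdeg 81.72 z [ 0.0022  0.0015 -1.    ] F [-0.64 -0.69 -1.08] M [ 0.99 -0.16  0.14] w 33.0
t 17.87 p [0.6051 0.0093 0.2188] jawdeg 81.72 z [ 0.0022  0.0014 -1.    ] F [-0.27 -0.81 -1.01] M [ 0.98 -0.14  0.1 ] w 33.2
t 17.92 p [0.6051 0.0093 0.2188] jawdeg 81.72 z [ 0.0022  0.0014 -1.    ] F [-0.66 -0.98 -0.25] M [ 0.99 -0.15  0.05] w 33.8
```

View pics/s22.png

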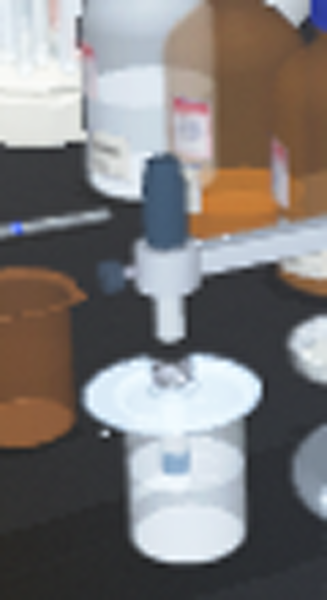

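Call:
arm_command([
  [0, 0, 0, 0, 0, 0],
  [0, 0, 0, 0, 0, 0],
  [0, 0, 0, 0, 0, 0],
  [0, 0, 0, 0, 0, 0],
], gripper=0.06)

```text
time: 18.25
ee_pos: [0.6053, 0.0093, 0.219]
tool_rot: [0.001, 0.072, 0.997, 0.0]
ft_force: [-0.6, 0.1, 0.3]
gripper_width: 0.705
```

Call:
arm_command([
  [0, 0, 0, 0, 0, 0],
  [0, 0, 0, 0, 0, 0],
  [0, 0, 0, 0, 0, 0],
], gripper=0.0854)

```text
time: 18.5
ee_pos: [0.6053, 0.0086, 0.2192]
tool_rot: [0.001, 0.072, 0.997, -0.0]
ft_force: [0.2, -0.2, -0.3]
gripper_width: 0.998
```

```bash
python3 - <<'E'
from h import *
st()
p=read_camera("side"); a=p["frame"][90:290,220:400]; cv2.imwrite("pics/s23.png",cv2.resize(a,(540,600),interpolation=cv2.INTER_CUBIC))
p=read_camera("wrist"); cv2.imwrite("pics/w23.png",p["frame"])
E
```

```text
t 18.5 p [0.6053 0.0086 0.2192] jawdeg 81.78 z [ 2.6e-03 -6.0e-04 -1.0e+00] F [ 0.23 -0.25 -0.28] M [ 0.01 -0.03  0.03] w 85.2
```

View pics/s23.png

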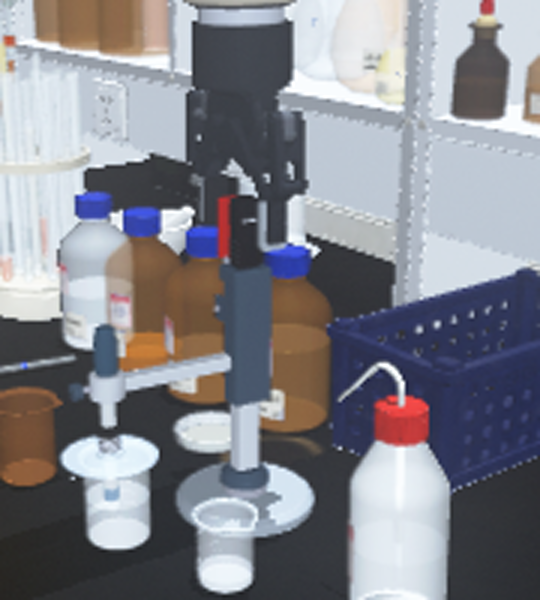

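View pics/w23.png

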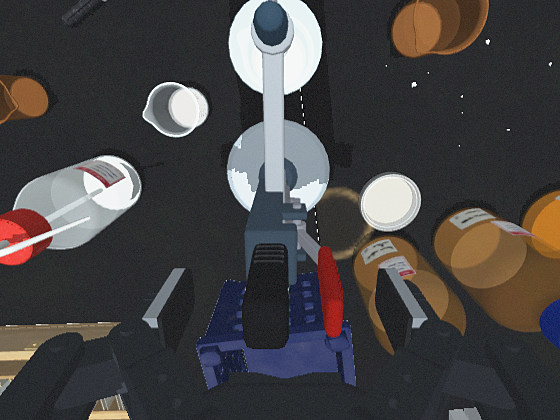

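Call:
arm_command([
  [0, 0, 0.015, 0, 0, 0],
  [0, 0, 0.03, 0, 0, 0],
  [0, 0, 0.03, 0, 0, 0],
  [0, 0, 0.03, 0, 0, 0],
  [0, 0, 0.03, 0, 0, 0],
  [0, 0, 0.01, 0, 0, 0],
  [0, 0, 0, 0, 0, 0],
  [0, 0, 0, 0, 0, 0],
])

```text
time: 19.27
ee_pos: [0.6027, 0.0082, 0.3693]
tool_rot: [-0.001, 0.072, 0.997, -0.001]
ft_force: [-0.8, -0.1, -1.7]
gripper_width: 1.001
```

```bash
python3 - <<'E'
from h import *
st()
p=read_camera("side"); a=p["frame"][170:280,225:285]; a=cv2.resize(a,(327,600),interpolation=cv2.INTER_CUBIC)
b=cv2.imread("pics/s22.png"); cv2.imwrite("pics/s24.png",np.hstack([b,a]))
g=lambda i:cv2.cvtColor(i,cv2.COLOR_BGR2GRAY)[140:345,90:215].astype(np.float32)
print("clamp shift px",cv2.phaseCorrelate(g(b),g(a)))
f=lambda i:cv2.cvtColor(i,cv2.COLOR_BGR2GRAY)[430:580,110:260].astype(np.float32)
print("beaker shift vs start",cv2.phaseCorrelate(f(cv2.imread("pics/s8.png")),f(a)))
c=p["frame"][90:290,220:400]; cv2.imwrite("pics/s25.png",cv2.resize(c,(540,600),interpolation=cv2.INTER_CUBIC))
E
```

```text
t 19.27 p [0.6027 0.0082 0.3693] jawdeg 81.75 z [-0.0012 -0.0015 -1.    ] F [-0.75 -0.06 -1.65] M [ 0.04 -0.03 -0.05] w 85.5
clamp shift px ((0.49379634724232346, -0.05746330679475875), 0.9218885831479673)
beaker shift vs start ((0.12038999133528705, -0.0044599499982638235), 0.8785615058051215)
```

View pics/s24.png

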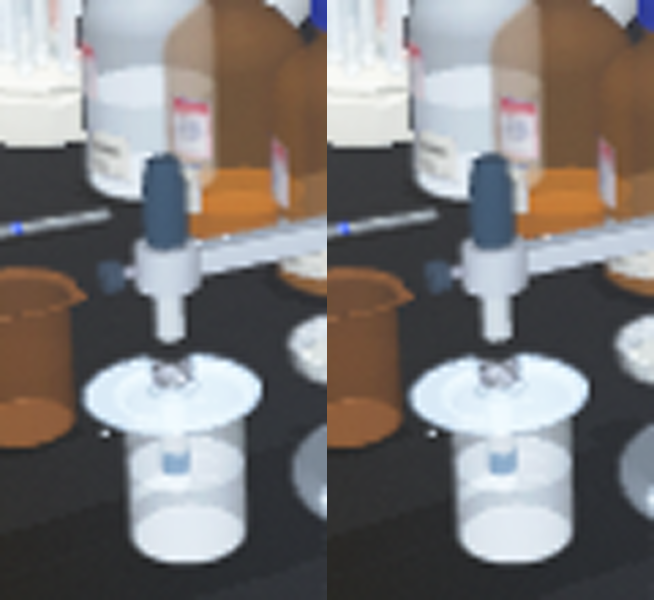

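View pics/s25.png

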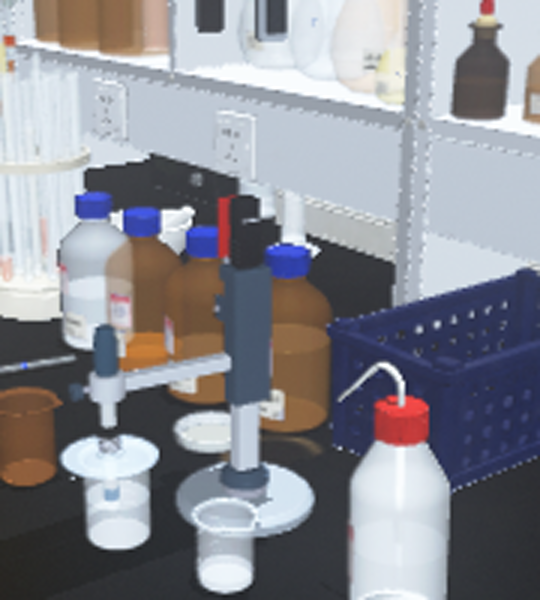

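```bash
python3 -c "
from bench import *
print(hand_in())"
```

```text
the job is handed in; nothing more can be done
None
```

The electrode is in the clear sample beaker with its cover resting on the rim. I handed the job in; no verdict was reported.

**What I did:**
- I gripped the handle across x and lifted the arm about 60 mm. I then swung it about 55° over the beaker and let it hang on the pawl, at about the 0.056 m notch.
- I turned the hand a quarter turn, squeezed the lever and handle together, and lowered in small steps. The cover met the glass at lift ≈ 0. I then let go and backed off upwards.

**What the last checks showed:**
- **Cover force:** before I let go, the hand's load had dropped from about 4.2 N to about 1 N, so the glass was carrying about 3 N. That is inferred from a noisy wrist reading, not measured at the glass; after letting go, the glass should carry between about 3 and 4 N.
- **Arm:** its height did not change on release, to within about 0.1 mm in the side view. The lever is back out and the robot touches nothing.
- **Glassware and bystanders:** the sample beaker has not measurably moved. The storage beaker, petri dish and wash bottle look unmoved in the side view; I did not check the pen at the end.
- **Tip position:** I estimate the tip is 5–7 mm from the beaker's middle, from geometry and the side view. I did not check it with the top camera, because the robot arm blocked that view.

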